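# Re-hang the fridge logger on a folding hook and stow the emptied hook

## Task

Swing out the folded blue hook and pull it firmly home against its rubber stop, then lift the temperature logger off the green hook and hang it gently on the blue one, and let go. Then fold the emptied green hook in and press it firmly home against its rubber buffer. Where the rubber begins has to be felt: bring each hook up to about 8 N of push at its upright tip, hold that for half a second, and never go above 11 N. Leave the cartons, jars and tray alone.

Things in the scene. Friction and masses are not known exactly. Their poses are not given: they have to be found in the camera images.
- blue: blue hook's stand: aluminium board 170 wide, 12 thick, top 195 up, on a dark foot 190 x 150; fixed. Origin: on the table below the middle of the front face; x out of that face, y along the board, z up. Hinge axis at x 30, y -45. Folded, the hook lies along +y, 30 off the face, tip at y 60; swung out it points along +x, tip at x 135
- green: green hook's stand: aluminium board 170 wide, 12 thick, top 195 up, on a dark foot 190 x 150; fixed. Origin: on the table below the middle of the front face; x out of that face, y along the board, z up. Hinge axis at x 30, y -45. Folded, the hook lies along +y, 30 off the face, tip at y 60; swung out it points along +x, tip at x 135
- blue_hook: blue hook arm, folded at the start: bar 10 wide, 8 high, with an upright round tip (10 thick, rising 39 above the bar's centre line) at its end, 105 from the hinge axis. Origin: on the vertical hinge axis at the bar's mid-height, 190 above the table; y runs along the bar to the tip, z up
- green_hook: green hook arm, swung out at the start with the logger on it: bar 10 wide, 8 high, with an upright round tip (10 thick, rising 39 above the bar's centre line) at its end, 105 from the hinge axis. Origin: on the vertical hinge axis at the bar's mid-height, 190 above the table; y runs along the bar to the tip, z up
- blue_tip (a point): point on the blue hook's upright tip, 26 above the bar's centre line: the place to pinch it from above. The tip is round, so it turns between the fingers as the hook swings; 22 of clear upright lie below this point and 13 above
- green_tip (a point): the same point on the green hook's upright tip
- blue_swing (a joint): blue hook's swing, rad, 0 = hook parallel to its board (folded), growing as the hook swings out, 1.57 = square to the board. Stays where it is left: hinge friction 0.2 N m (1.9 N at the tip). Starts between 0 and 0.2
- green_swing (a joint): green hook's swing, rad, 0 = hook parallel to its board (folded), growing as the hook swings out, 1.57 = square to the board. Stays where it is left: hinge friction 0.2 N m (1.9 N at the tip). Starts near 1.5
- blue_stop: steel bracket of the blue hook's stop, beside the hinge; stand's origin and axes. Its rubber-tipped setting screw, set differently every time, stops the hook swung out, first touching somewhere from 1.25 to 1.57 rad. Touch point unmeasured. Sprung: 12 N per mm at the rubber, 32 from the hinge axis, at the tip 1.1 N per mm of travel, plus 1.9 N friction. Firmly home: 5 to 11 N in all at the tip
- green_stop: mount of the green hook's buffer, on the board; stand's origin and axes. Its rubber-tipped setting screw, set differently every time, stops the hook folded in, first touching somewhere from 0.27 down to 0 rad. Touch point unmeasured. Sprung: 12 N per mm at the rubber, 32 from the hinge axis (felt as for the blue one). Let go, a hook springs back some mm and rests against its rubber
- logger_grip (a point): centre of the orange grip tab on top of the logger: 24 wide (y) x 16 thick (x) x 36 high; this point is 18 below the tab's top. Under the tab is a bridge 46 wide, 8 thick, then the hanging window, 30 wide (y) x 60 high, open through x, with side bars 8 wide. Hung, the bar runs along x through the window. 112 to 224 g
- logger_eye (a point): point of the same logger where it hangs: middle of the bridge's underside, 28 below logger_grip; it rests on top of a hook's bar, 4 above the bar's centre line. Below the window is the white case, 60 (y) x 24 (x) x 60 high, its underside 120 below this point. To pass over a hook's tip it must be raised 37 to 50 (bar and tip are 43 high, the window 60)
- carton_red: bystander to leave alone: small white carton with a red band, 50 x 45 x 60 high, between the stands; origin at the centre of its underside
- carton_green: bystander to leave alone: white carton with a green band, 70 x 50 x 50 high; origin at the centre of its underside
- carton_blue: bystander to leave alone: white carton with a blue band, 60 x 90 x 40 high; origin at the centre of its underside
- carton_yellow: bystander to leave alone: brown carton with a yellow band, 80 x 60 x 50 high; origin at the centre of its underside
- pill_jar: bystander to leave alone: white jar, 48 across, 65 high; origin at the centre of its underside
- amber_jar: bystander to leave alone: amber jar, 44 across, 60 high, between the stands and the robot; origin at the centre of its underside
- vial_tray: bystander to leave alone: blue divided tray, 120 x 90 x 35 high; origin at the centre of its underside

How it is judged (in metres and radians):
On the way, in this order (a step that is already met when the one before it is completed fails the run):
1. the blue hook is swung out and held firmly home against its rubber stop (10 to 32 N at the rubber) for 0.3 s (contact force between blue_hook and blue_stop between 10 and 32 N), for 0.3 s.
2. the logger hangs on the blue hook's bar between the stop and the tip, let go (y of logger_eye in the frame of blue_hook between 0.04 and 0.1 m and x of logger_eye in the frame of blue_hook between -0.014 and 0.014 m and z of logger_eye in the frame of blue_hook between -0.003 and 0.012 m and angle between logger_eye's own z axis and vertical below 0.3 rad and contact force between the fingers and logger below 0.1 N), for 0.3 s.
3. the green hook is folded in and held firmly home against its rubber buffer (10 to 32 N at the rubber) for 0.3 s, the logger still on the blue hook (contact force between green_hook and green_stop between 10 and 32 N and y of logger_eye in the frame of blue_hook between 0.04 and 0.1 m and x of logger_eye in the frame of blue_hook between -0.014 and 0.014 m and z of logger_eye in the frame of blue_hook between -0.003 and 0.012 m and angle between logger_eye's own z axis and vertical below 0.3 rad), for 0.3 s.
At the end, for the whole second after the job is handed in: Logger upright (0.3 rad), resting on the blue bar, its eye 40 to 100 mm from the hinge and within 14 mm of the bar's centre line; blue hook above 1.2 rad, green hook below 0.33 rad, the latter touching its rubber; both at rest (y of logger_eye in the frame of blue_hook between 0.04 and 0.1 m and x of logger_eye in the frame of blue_hook between -0.014 and 0.014 m and z of logger_eye in the frame of blue_hook between -0.003 and 0.012 m and angle between logger_eye's own z axis and vertical below 0.3 rad and value of joint blue_swing above 1.2 rad and value of joint green_swing below 0.33 rad and contact force between green_hook and green_stop above 0.3 N and velocity of joint green_swing between -0.05 and 0.05 rad/s and velocity of joint blue_swing between -0.05 and 0.05 rad/s).
It fails at once if a hook's rubber is loaded above 32 N (contact force between blue_hook and blue_stop above 32 N or contact force between green_hook and green_stop above 32 N).
It fails at once if the logger is knocked or pressed hard onto the blue hook (above 25 N) (contact force between logger and blue_hook above 25 N).
It fails at once if the logger is let fall (over 0.4 m/s with no finger on it) (linear speed of logger above 0.4 m/s and contact force between the fingers and logger below 0.1 N).
It fails at once if the logger is dropped (hanging point below 150 mm) (height (world z) of logger_eye below 0.15 m).
It fails at once if a carton, jar or the tray is moved more than 30 mm (distance of any of carton_red, carton_green, carton_blue, carton_yellow, pill_jar, amber_jar, vial_tray from where it was at the start of the episode above 0.03 m).
It also fails if it takes over 72 s, if anything falls off the work surface, if the arm or the gripper's body presses on something with over 40 N, if the wrist force passes 120 N, or if a joint passes its speed limit or range.

## Robot

A 6-joint arm with a two-finger parallel gripper is mounted at the origin on the work surface. World frame = base frame: x ahead of the robot, y to its left, z up, the work surface at z = 0. Lengths are in mm, angles in rad, forces in N, time in s.
With the tool pointing down it reaches from about 425 to 1125 mm from the base axis. Payload 14.9 kg.
Tool frame: the origin (TCP) lies at the very end of the fingers, on their centre line; the grasp point (between the pads) lies ctrl.grip_depth behind it (ctrl.grip_depth is the distance from the TCP to the grasp point, in mm); z points along the fingers, y is the line along which they close (so a half turn about z gives the same grasp; the last joint's range is limited). The gripper opens to 91 mm and grips with 3 to 60 N. Pads are 32 mm wide; open, the fingers measure 118 mm over their backs; the gripper's body (76 mm by 178 mm) begins 60 mm behind the grasp point.
Start: joints at [-1.15, 0.379, 1.734, -0, 1.028, -0.033], TCP at [306.867, -629.167, 213.932] pointing down, gripper open.
Joint ranges: [-2.77, 2.77], [-0.74, 2.19], [0, 2.66], [-1.06, 4.2], [0.31, 2.87], [-3.08, 3.08]. Speed limits (rad/s): [1.89, 1.89, 2.39, 3.14, 3.14, 3.14].

## Interface

Orientations are given as a unit quaternion [x, y, z, w].
In Python, from cell import ctrl, optics, nets gives the robot as it stands.
- The arm moves only by the tool move_arm, never from a script. Its argument "increments" is one flat list of numbers, 5 for each row, row after row: the shift along the tool's x, y, z in mm, then the turn about the tool's z in degrees, then the opening, from -1 (shut) to 1 (fully open). A call has 1 to 20 rows; each row is the pose to reach, as a shift and turn from the pose commanded when the call began, along the tool's axes at that moment; what a row does not reach only later rows make up. A row lasts 1/8 s, in which the tool goes at most 62.5 mm and 10.7 degrees, less where a joint would pass 70% of its speed; a pose out of reach is approached as far as the arm can. A call with a gripper value outside its range is refused whole. The fingers move at their own pace and stop on an object; "force" is the grip in N (left out, the last holds). Time passes only in rows, so rows that repeat a pose let the fingers close. It gives the time, the measured TCP pose, the force, the opening and the grip force at its end, in the units of the state.
- ctrl.get_state(): the state, without advancing time (a new reading comes with each control period).
- optics.read_camera(name): name is "scene" or "top" or "wrist"; returns (picture, depth): 420x560x3 uint8, blue, green, red; 420x560 float32, mm along the optical axis (not along the pixel's ray), 0 where there is no reading.
- optics.camera_info(name): a dict with "fx", "fy", "cx", "cy" (pixels), "k1" (the pictures are not rectified: a ray, as slopes to the right and down, at radius r is drawn at 1 + k1 r^2 times it, then the intrinsics apply), "extrinsics" (4x4, takes a point from camera to world coordinates). Camera axes: x right, y down, z forward; pixel columns grow to the right and rows downward; lengths in mm; the calibration is good to about 2 mm. A picture is of the moment at which its call begins: read the wrist's pose just before it. camera_info takes no time and is no camera call; for the wrist camera it gives the pose at the moment of the call.
- ctrl.close_job(): hands the job in; it is judged then, once.
Trained networks look in the newest picture that a camera, given by its name, has taken for a name from the list of things; names that differ only in an ending like _2 or _b are one class to them, and where a whole thing is asked for, a point or a joint stands for the part that bears it (a point fixed in the world has none). Each returns a list of dicts, best first, with "conf" (0 to 1); they miss things now and then, are a little off and sometimes report something else, mostly with a low value. They report only what shows in the picture. A call takes as long as a camera call.
- nets.outline_of(camera, query): "pixels" (420x560 bool, what is visible of it) and "pixel" ([column, row] in pixels, amid what is visible of it).
- nets.pinpoint(camera, query): "pixel" ([column, row] in pixels: a listed point, or the origin of a listed thing).
The state is a dict: "time": time; "q": joint angles; "qvel": joint speeds; "joint_efforts": joint torques, N m; "position": TCP position; "ee_rot": TCP orientation; "force": force on the tool from outside, world axes, zero at the start; "moment": the same for the moment, N m; "gripper_width": finger opening in mm; "grip_force": force on a finger pad.
Only numpy, scipy, OpenCV 4.12 (cv2) and the standard library are available. Lean on these libraries where they do the work, as an engineer would, in place of code of your own. Each camera call takes 0.05 s, during which the arm holds its last target. There are 200 camera calls.

## Working session

There is one attempt and no reset: what is moved stays moved. The work goes in short steps, Python scripts to look and compute and a tool call to move; the robot and the scene stay as the last step left them, time stands still between calls to the robot, and variables do not carry over. Pictures are saved under pics/ and viewed, at most 10 in all, crops included, and the job is handed in when it is done.

Besides the shell and the picture viewer there is one more tool, called after ">>>" as name(argument=value, ...) on one line, values as JSON. move_arm: Moves the arm, as the interface text tells. Its arguments: {"type":"object","properties":{"increments":{"type":"array"},"force":{"type":"number"}},"required":["increments"]}

```bash
mkdir -p pics; cat > h.py <<'E'
import numpy as np, cv2
from cell import ctrl, optics, nets
from scipy.spatial.transform import Rotation as R
def ray(cam,px):
    i=optics.camera_info(cam); a=np.array([(px[0]-i['cx'])/i['fx'],(px[1]-i['cy'])/i['fy']])
    u=a.copy()
    for _ in range(20): u=a/(1+i['k1']*(u@u))
    E=np.array(i['extrinsics']); return E[:3,3],E[:3,:3]@np.array([u[0],u[1],1.])
def at_z(cam,px,z):
    o,d=ray(cam,px); return o+d*(z-o[2])/d[2]
def at_depth(cam,px,dep):
    o,d=ray(cam,px); return o+d*dep
def proj(cam,p):
    i=optics.camera_info(cam); E=np.array(i['extrinsics']); c=E[:3,:3].T@(np.array(p)-E[:3,3]); u=c[:2]/c[2]
    u=u*(1+i['k1']*(u@u)); return np.array([u[0]*i['fx']+i['cx'],u[1]*i['fy']+i['cy']])
def st():
    s=ctrl.get_state(); print('t',round(s['time'],2),'p',np.round(s['position'],1),'rot',np.round(R.from_quat(s['ee_rot']).as_matrix().tolist(),3).tolist(),'F',np.round(s['force'],2),'M',np.round(s['moment'],2),'w',np.round(s['gripper_width'],1),'gf',np.round(s['grip_force'],2)); return s
E
python3 - <<'E'
from h import *
st(); print(ctrl.grip_depth)
for c in ['scene','top']:
    im,d=optics.read_camera(c); cv2.imwrite(f'pics/{c}0.png',im); np.save(f'{c}0.npy',d)
    for q in ['blue','green','blue_hook','green_hook','blue_tip','green_tip','logger_grip','logger_eye']:
        r=nets.pinpoint(c,q)
        print(c,q,[(np.round(x['pixel'],1).tolist(),round(x['conf'],2)) for x in r[:2]])
for c in ['scene','top']:
    print(c,np.round(optics.camera_info(c)['extrinsics'],2).tolist())
E
```

```text
t 0.0 p [ 306.7 -628.8  213.3] rot [[0.899, 0.438, -0.0], [0.438, -0.899, 0.001], [0.0, -0.001, -1.0]] F [-1.08  0.39  0.32] M [ 0.04 -0.03  0.03] w 91.2 gf 0.0
18.8
scene blue [([303.8, 212.9], 0.66)]
scene green []
scene blue_hook [([391.3, 208.4], 0.53), ([310.7, 164.0], 0.44)]
scene green_hook [([191.1, 247.1], 0.7)]
scene blue_tip [([332.8, 142.8], 0.45)]
scene green_tip [([375.7, 255.2], 0.19)]
scene logger_grip [([224.2, 246.3], 0.71)]
scene logger_eye [([225.5, 256.6], 0.89)]
top blue [([208.7, 259.3], 0.65), ([283.2, 246.4], 0.36)]
top green [([377.1, 249.4], 0.6)]
top blue_hook [([209.6, 233.4], 0.51), ([289.8, 303.0], 0.16)]
top green_hook [([413.2, 224.8], 0.57), ([372.8, 250.0], 0.17)]
top blue_tip [([154.5, 238.2], 0.78)]
top green_tip [([403.6, 172.1], 0.5)]
top logger_grip [([411.1, 188.7], 0.77), ([208.1, 257.6], 0.66)]
top logger_eye [([408.6, 194.2], 0.71), ([146.6, 187.7], 0.4)]
scene [[0.76, 0.37, -0.53, 1158.91], [0.65, -0.41, 0.64, -720.15], [0.02, -0.83, -0.55, 776.39], [0.0, 0.0, 0.0, 1.0]]
top [[0.04, -0.98, 0.2, 401.39], [-1.0, -0.04, 0.01, -0.23], [-0.0, -0.2, -0.98, 1050.04], [0.0, 0.0, 0.0, 1.0]]
```

View pics/top0.png

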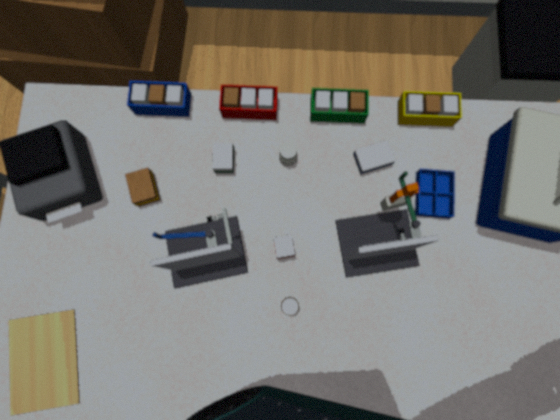

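View pics/scene0.png

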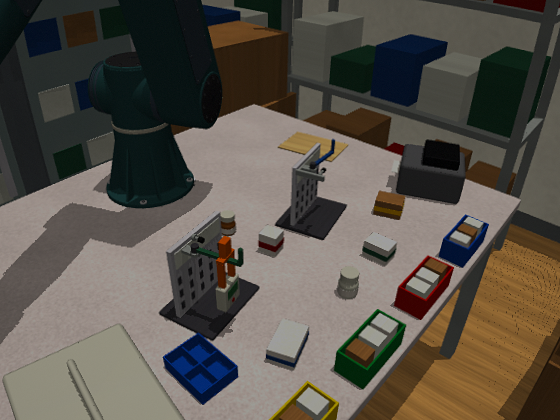

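```bash
python3 - <<'E'
from h import *
for n,px,z in [('bluehinge',(209.6,233.4),190),('bluetip',(154.5,238.2),216),('greenhinge',(413.2,224.8),190),('greentip',(403.6,172.1),216),('grip',(411.1,188.7),222),('eye',(408.6,194.2),194)]:
    print(n,np.round(at_z('top',px,z),1))
d=np.load('top0.npy')
# points with z ~195 +-3 : board tops ; print
i=optics.camera_info('top')
E

```

```text
bluehinge [519.  166.3 190. ]
bluetip [501.1 273.1 216. ]
greenhinge [ 554.8 -264.5  190. ]
greentip [ 662.5 -238.8  216. ]
grip [ 625.2 -252.   222. ]
eye [ 620.4 -254.9  194. ]
```

The top view shows the blue hook folded along its board at (155–205, 236), and the green hook swung out at (403–413, 172–225) with the orange tab at (405,190). The amber jar is at (290,306) and the red carton at (284,246). In the scene view the green hook has the logger on it, and the blue hook's tip is at (333,143).

```bash
python3 - <<'E'
from h import *
d=np.load('top0.npy'); im=cv2.imread('pics/top0.png')
i=optics.camera_info('top');E=np.array(i['extrinsics'])
v,u=np.mgrid[0:420,0:560]
a=np.stack([(u-i['cx'])/i['fx'],(v-i['cy'])/i['fy']],-1);w=a.copy()
for _ in range(20): w=a/(1+i['k1']*(w**2).sum(-1,keepdims=True))
P=np.concatenate([w,np.ones_like(w[...,:1])],-1)*d[...,None]@E[:3,:3].T+E[:3,3]
np.save('P.npy',P)
for n,(x0,x1,y0,y1) in dict(blue=(140,245,200,280),green=(335,445,165,275)).items():
    Q=P[y0:y1,x0:x1];C=im[y0:y1,x0:x1].astype(int)
    m=(Q[...,2]>190)&(Q[...,2]<200)&(C.max(-1)-C.min(-1)<35)
    q=Q[m][:,:2]; 
    l=cv2.fitLine(q.astype(np.float32),cv2.DIST_HUBER,0,.01,.01).ravel()
    t=(q-l[2:])@l[:2]; print(n,m.sum(),l,t.min(),t.max())
    s=np.abs((q-l[2:])@[-l[1],l[0]])<10; t=t[s];print(' ends',l[2:]+l[:2]*t.min(),l[2:]+l[:2]*t.max())
    H=Q[(Q[...,2]>203)];HC=C[Q[...,2]>203]
    print(' high',len(H)); 
    for p,c in list(zip(H,HC))[::max(1,len(H)//25)]: print('  ',np.round(p,0),c)
    B=(C[...,0]-C[...,2]>40) if n=='blue' else ((C[...,1]-C[...,2]>20)&(C[...,1]-C[...,0]>5))
    B&=Q[...,2]>170
    q=Q[B]; print(' hook',len(q)); 
    for p in q[::max(1,len(q)//20)]: print('  ',np.round(p,0))
E
```

```text
blue 659 [ 3.2704464e-01 -9.4500887e-01  4.7378262e+02  2.0952826e+02] -76.96575999091796 101.29496442595898
 ends [448.61138433 282.26158546] [504.86158243 119.72433361]
 high 72
   [ 401.   -0. 1050.] [ 6 51 68]
   [ 401.   -0. 1050.] [160 161 157]
   [ 401.   -0. 1050.] [157 157 158]
   [ 401.   -0. 1050.] [159 161 157]
   [ 401.   -0. 1050.] [63 56 56]
   [ 401.   -0. 1050.] [145 146 140]
   [512. 272. 227.] [125 108 102]
   [513. 269. 224.] [128 121 118]
   [510. 274. 227.] [123 104  92]
   [510. 270. 226.] [98 72 60]
   [512. 268. 219.] [110 104  98]
   [ 401.   -0. 1050.] [77 57 49]
   [508. 276. 225.] [135 119 111]
   [508. 270. 230.] [100  61  41]
   [508. 268. 226.] [80 54 40]
   [510. 267. 216.] [87 81 78]
   [506. 274. 226.] [114  84  72]
   [506. 269. 228.] [81 45 18]
   [507. 267. 221.] [53 36 23]
   [509. 267. 209.] [64 56 47]
   [504. 271. 226.] [109  87  76]
   [505. 268. 223.] [66 48 36]
   [507. 269. 209.] [41 29 18]
   [ 401.   -0. 1050.] [160 158 155]
   [505. 271. 209.] [79 68 64]
   [ 401.   -0. 1050.] [68 63 62]
   [ 401.   -0. 1050.] [62 57 58]
   [ 401.   -0
[... 1654 characters left out ...]
 [ 618. -245.  215.] [ 0 31 67]
   [ 617. -245.  209.] [ 6 35 68]
   [ 401.   -0. 1050.] [131 133 129]
   [ 401.   -0. 1050.] [60 55 55]
   [ 401.   -0. 1050.] [162 160 157]
   [ 401.   -0. 1050.] [63 58 59]
 hook 126
   [ 657. -237.  226.]
   [ 651. -237.  194.]
   [ 647. -239.  194.]
   [ 645. -244.  193.]
   [ 640. -241.  195.]
   [ 613. -250.  191.]
   [ 610. -253.  194.]
   [ 608. -258.  192.]
   [ 604. -252.  191.]
   [ 601. -255.  194.]
   [ 599. -259.  195.]
   [ 595. -256.  191.]
   [ 592. -261.  195.]
   [ 588. -257.  193.]
   [ 586. -262.  193.]
   [ 582. -258.  193.]
   [ 401.   -0. 1050.]
   [ 577. -263.  194.]
   [ 573. -259.  193.]
   [ 571. -263.  195.]
   [ 569. -267.  195.]
```

```bash
cat >> h.py <<'E'
def plan(wps, th=None, p0=None, th0=None, nd=0):
    """wps: list of (x,y,z,theta_x_deg,rows); prints tool-frame increments from the current pose"""
    s=ctrl.get_state(); M=R.from_quat(s['ee_rot']).as_matrix()
    p=np.array(s['position'] if p0 is None else p0); t0=np.degrees(np.arctan2(M[1,0],M[0,0])) if th0 is None else th0
    pr=p; tr=t0
    c,sn=np.cos(np.radians(t0)),np.sin(np.radians(t0))
    for w in wps:
        q=np.array(w[:3]);n=w[4]
        for k in range(1,n+1):
            a=pr+(q-pr)*k/n; t=tr+(w[3]-tr)*k/n; d=a-p
            print(*np.round([c*d[0]+sn*d[1], sn*d[0]-c*d[1], -d[2], -(t-t0)],nd),sep=',')
        pr=q;tr=w[3]
E
python3 -c "
from h import *
plan([(450,-450,320,26,4),(600,-100,320,45,7),(580,120,300,80,4),(508,271,255,98,4)])"
```

```text
52.0,-25.0,-27.0,0.0
104.0,-49.0,-53.0,0.0
155.0,-74.0,-80.0,0.0
207.0,-98.0,-106.0,0.0
248.0,-134.0,-106.0,-3.0
290.0,-169.0,-106.0,-5.0
331.0,-205.0,-106.0,-8.0
372.0,-240.0,-106.0,-11.0
413.0,-276.0,-106.0,-14.0
454.0,-312.0,-106.0,-16.0
495.0,-347.0,-106.0,-19.0
515.0,-399.0,-101.0,-28.0
535.0,-450.0,-96.0,-36.0
554.0,-502.0,-91.0,-45.0
574.0,-554.0,-86.0,-54.0
574.0,-595.0,-75.0,-58.0
575.0,-637.0,-64.0,-63.0
575.0,-679.0,-52.0,-67.0
575.0,-721.0,-41.0,-72.0
```

>>> move_arm(increments=[52,-25,-27,0,-0.3,104,-49,-53,0,-0.3,155,-74,-80,0,-0.3,207,-98,-106,0,-0.3,248,-134,-106,-3,-0.3,290,-169,-106,-5,-0.3,331,-205,-106,-8,-0.3,372,-240,-106,-11,-0.3,413,-276,-106,-14,-0.3,454,-312,-106,-16,-0.3,495,-347,-106,-19,-0.3,515,-399,-101,-28,-0.3,535,-450,-96,-36,-0.3,554,-502,-91,-45,-0.3,574,-554,-86,-54,-0.3,574,-595,-75,-58,-0.3,575,-637,-64,-63,-0.3,575,-679,-52,-67,-0.3,575,-721,-41,-72,-0.3,575,-721,-41,-72,-0.3])

```text
time: 3.4
position: [506.2, 272.6, 254.1]
ee_rot: [0.655, 0.756, -0.001, -0.0]
force: [-0.1, -0.3, 0.6]
gripper_width: 31.9
grip_force: 0.0
```

```bash
python3 - <<'E'
from h import *
st()
im,d=optics.read_camera('wrist'); cv2.imwrite('pics/w1.png',im)
for q,z in [('blue_tip',216),('blue_hook',190)]:
    for x in nets.pinpoint('wrist',q)[:2]: print(q,x['pixel'],x['conf'],at_z('wrist',x['pixel'],z))
print(proj('wrist',(508,271,216)))
E
```

```text
t 3.4 p [506.2 272.6 254.1] rot [[-0.143, 0.99, -0.001], [0.99, 0.143, -0.0], [-0.0, -0.001, -1.0]] F [-0.08 -0.34  0.65] M [-0.05 -0.11 -0.01] w 31.9 gf 0.0
blue_tip [280.5, 236.1] 0.89 [509.88829656 271.01979123 216.        ]
blue_hook [273.9, 330.0] 0.85 [519.4749425  165.24088991 190.        ]
[277.63567175 235.16967537]
```

View pics/w1.png

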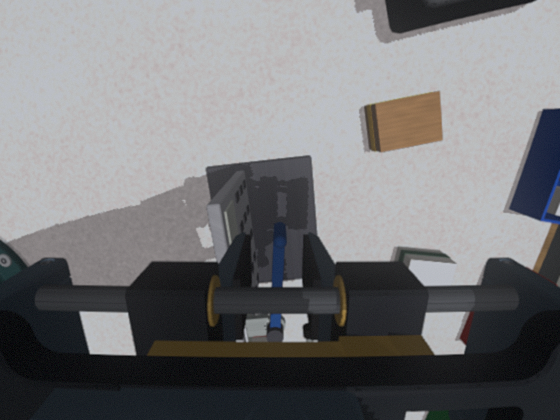

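The wrist view shows the blue tip (280,236) midway between the two fingers, so I'll descend and pinch.

>>> move_arm(increments=[-2,3,10,0,-0.3,-2,3,35,0,-0.3,-2,3,54,0,-0.3,-2,3,54,0,-0.3,-2,3,54,0,-1,-2,3,54,0,-1,-2,3,54,0,-1,-2,3,54,0,-1,-2,3,54,0,-1], force=20)

```text
time: 4.68
position: [511.1, 269.5, 201.5]
ee_rot: [0.656, 0.755, 0.0, 0.0]
force: [-1.1, -0.7, 6.0]
gripper_width: 9.3
grip_force: 20.0
```

```bash
python3 - <<'E'
from h import *
s=st()
h=np.array([520,166.]); p=np.array(s['position'][:2]); r=p-h; L=np.hypot(*r); a0=np.degrees(np.arctan2(r[1],r[0])); print(L,a0)
M=R.from_quat(s['ee_rot']).as_matrix(); t0=np.degrees(np.arctan2(M[1,0],M[0,0]))
w=[]
for a in list(np.arange(a0-6,42,-6)):
    w.append((h[0]+L*np.cos(np.radians(a)),h[1]+L*np.sin(np.radians(a)),s['position'][2],t0+a-a0,1))
print(a); plan(w,nd=1)
E
```

```text
t 4.67 p [511.1 269.5 201.5] rot [[-0.139, 0.99, 0.001], [0.99, 0.139, 0.0], [0.0, 0.001, -1.0]] F [-1.15 -0.72  6.02] M [-0.08  0.3  -0.04] w 9.3 gf 20.0
103.90933414389941 94.92888757591955
46.928887575919546
-1.2,10.8,-0.0,6.0
-3.4,21.5,-0.0,12.0
-6.8,31.8,-0.0,18.0
-11.2,41.7,-0.0,24.0
-16.7,51.1,-0.0,30.0
-23.1,59.9,-0.0,36.0
-30.4,68.0,-0.0,42.0
-38.5,75.3,-0.0,48.0
```

>>> move_arm(increments=[0,0,-2,0,-1,-1.2,10.8,-2,6,-1,-3.4,21.5,-2,12,-1,-6.8,31.8,-2,18,-1,-11.2,41.7,-2,24,-1,-16.7,51.1,-2,30,-1,-23.1,59.9,-2,36,-1,-30.4,68,-2,42,-1,-38.5,75.3,-2,48,-1,-38.5,75.3,-2,48,-1])

```text
time: 5.92
position: [590.4, 241.1, 202.0]
ee_rot: [0.906, 0.423, -0.001, 0.0]
force: [-0.1, -1.3, -9.3]
gripper_width: 9.2
grip_force: 20.0
```

```bash
cat >> h.py <<'E'
def tf():
    s=st(); M=R.from_quat(s['ee_rot']).as_matrix(); print('tool F (x,y,z)',np.round(M.T@np.array(s['force']),2),'th',np.degrees(np.arctan2(M[1,0],M[0,0]))); return s
E
python3 -c "
from h import *
tf();"
```

```text
t 5.92 p [590.4 241.1 202. ] rot [[0.643, 0.766, -0.001], [0.766, -0.643, -0.001], [-0.002, -0.001, -1.0]] F [-0.05 -1.32 -9.32] M [-0.28 -0.12 -0.05] w 9.2 gf 20.0
tool F (x,y,z) [-1.03  0.81  9.32] th 50.00552949890586
```

>>> move_arm(increments=[-0.3,3.6,1,3,-1,-0.7,7.2,1,6,-1,-1.1,10.8,1,9,-1,-1.1,10.8,1,9,-1])

```text
time: 6.42
position: [597.6, 233.5, 201.7]
ee_rot: [0.936, 0.351, -0.001, 0.0]
force: [-2.5, -5.5, -2.1]
gripper_width: 8.8
grip_force: 20.0
```

```bash
python3 -c "
from h import *
tf();"
```

```text
t 6.42 p [597.6 233.5 201.7] rot [[0.753, 0.658, -0.001], [0.658, -0.753, -0.001], [-0.002, 0.0, -1.0]] F [-2.5  -5.46 -2.1 ] M [-0.91  0.53  0.09] w 8.8 gf 20.0
tool F (x,y,z) [-5.47  2.47  2.11] th 41.14086932490635
```

>>> move_arm(increments=[-0.6,2,0,1,-1,-1,4,0,2,-1,-1,4,0,2,-1])

```text
time: 6.8
position: [600.2, 230.2, 201.9]
ee_rot: [0.943, 0.334, -0.0, 0.0]
force: [-0.3, -1.3, -4.4]
gripper_width: 9.3
grip_force: 20.0
```

```bash
python3 -c "
from h import *
tf();"
```

```text
t 6.8 p [600.2 230.2 201.9] rot [[0.777, 0.63, -0.0], [0.63, -0.777, -0.0], [-0.0, 0.0, -1.0]] F [-0.34 -1.31 -4.38] M [-0.13  0.23  0.02] w 9.3 gf 20.0
tool F (x,y,z) [-1.09  0.8   4.38] th 39.0186711545694
```

>>> move_arm(increments=[0,2,0,1,-1,-0.2,4,0,2,-1,-0.2,4,0,2,-1])

```text
time: 7.18
position: [602.7, 226.8, 201.9]
ee_rot: [0.948, 0.317, 0.0, 0.0]
force: [-1.1, -1.8, -4.9]
gripper_width: 9.5
grip_force: 20.0
```

```bash
python3 -c "
from h import *
tf();"
```

```text
t 7.17 p [602.7 226.8 201.9] rot [[0.799, 0.601, 0.0], [0.601, -0.799, -0.0], [-0.0, 0.0, -1.0]] F [-1.09 -1.78 -4.93] M [-0.25  0.13  0.09] w 9.5 gf 20.0
tool F (x,y,z) [-1.94  0.76  4.93] th 36.97697924419548
```

>>> move_arm(increments=[-0.2,2,0,1,-1,-0.4,4,0,2,-1,-0.4,4,0,2,-1])

```text
time: 7.55
position: [604.9, 223.5, 201.9]
ee_rot: [0.954, 0.3, 0.0, 0.0]
force: [1.2, 0.4, -6.1]
gripper_width: 9.2
grip_force: 20.0
```

```bash
python3 -c "
from h import *
tf();"
```

```text
t 7.55 p [604.9 223.5 201.9] rot [[0.819, 0.573, 0.0], [0.573, -0.819, -0.0], [0.0, 0.0, -1.0]] F [ 1.23  0.37 -6.11] M [-0.09 -0.19  0.13] w 9.2 gf 20.0
tool F (x,y,z) [1.22 0.4  6.11] th 34.974311721624424
```

>>> move_arm(increments=[0,2,0.5,1,-1,0,4,0.7,2,-1,0,4,0.7,2,-1])

```text
time: 7.92
position: [607.1, 220.1, 201.6]
ee_rot: [0.959, 0.284, 0.0, 0.0]
force: [-3.5, -3.1, 2.7]
gripper_width: 9.5
grip_force: 20.0
```

```bash
python3 -c "
from h import *
tf();"
```

```text
t 7.92 p [607.1 220.1 201.6] rot [[0.839, 0.544, 0.0], [0.544, -0.839, -0.0], [0.0, 0.0, -1.0]] F [-3.52 -3.15  2.74] M [-0.5   0.54  0.04] w 9.5 gf 20.0
tool F (x,y,z) [-4.66  0.73 -2.74] th 32.972291125761984
```

>>> move_arm(increments=[-0.5,2,0,1,-1,-0.7,4,0,2,-1,-0.7,4,0,2,-1])

```text
time: 8.3
position: [609.1, 216.5, 201.6]
ee_rot: [0.964, 0.267, 0.001, 0.0]
force: [-0.2, -0.7, 5.3]
gripper_width: 9.3
grip_force: 20.0
```

```bash
python3 -c "
from h import *
tf();"
```

```text
t 8.3 p [609.1 216.5 201.6] rot [[0.857, 0.515, 0.001], [0.515, -0.857, 0.0], [0.001, 0.0, -1.0]] F [-0.18 -0.74  5.32] M [-0.07 -0.14  0.05] w 9.3 gf 20.0
tool F (x,y,z) [-0.53  0.55 -5.32] th 30.972601502566448
```

>>> move_arm(increments=[0,2,-0.3,1,-1,-0.2,4,-0.4,2,-1,-0.2,4,-0.4,2,-1])

```text
time: 8.68
position: [610.9, 213.0, 201.7]
ee_rot: [0.968, 0.25, 0.0, 0.0]
force: [3.8, 1.7, 1.7]
gripper_width: 9.4
grip_force: 20.0
```

```bash
python3 -c "
from h import *
tf();"
```

```text
t 8.68 p [610.9 213.  201.7] rot [[0.875, 0.484, 0.001], [0.484, -0.875, 0.0], [0.001, 0.0, -1.0]] F [3.83 1.74 1.74] M [ 0.29 -0.74  0.02] w 9.4 gf 20.0
tool F (x,y,z) [ 4.19  0.33 -1.74] th 28.970682533679994
```

>>> move_arm(increments=[0.4,2,0,1,-1,0.4,4,0,2,-1,0.4,4,0,2,-1])

```text
time: 9.05
position: [612.6, 209.5, 201.6]
ee_rot: [0.972, 0.233, -0.0, 0.0]
force: [-1.4, 0.1, 3.7]
gripper_width: 9.2
grip_force: 20.0
```

```bash
python3 -c "
from h import *
tf();"
```

```text
t 9.05 p [612.6 209.5 201.6] rot [[0.891, 0.454, -0.0], [0.454, -0.891, -0.0], [-0.001, 0.0, -1.0]] F [-1.4   0.12  3.67] M [-0.03  0.14 -0.01] w 9.2 gf 20.0
tool F (x,y,z) [-1.2  -0.74 -3.67] th 26.971016799070505
```

Tangential force is starting to turn (−0.7); continuing with smaller steps.

>>> move_arm(increments=[0,2,0,1,-1,-0.1,3,0,1.5,-1,-0.1,3,0,1.5,-1])

```text
time: 9.43
position: [613.7, 207.0, 201.6]
ee_rot: [0.975, 0.22, -0.0, -0.0]
force: [-2.4, 1.7, 4.6]
gripper_width: 9.2
grip_force: 20.0
```

```bash
python3 -c "
from h import *
tf();"
```

```text
t 9.43 p [613.7 207.  201.6] rot [[0.903, 0.43, -0.001], [0.43, -0.903, -0.0], [-0.001, -0.0, -1.0]] F [-2.38  1.71  4.65] M [ 0.25  0.52 -0.01] w 9.2 gf 20.0
tool F (x,y,z) [-1.42 -2.57 -4.65] th 25.457382848849182
```

>>> move_arm(increments=[0,2,0,1,-1,-0.1,3,0,1.5,-1,-0.1,3,0,1.5,-1])

```text
time: 9.8
position: [614.8, 204.4, 201.6]
ee_rot: [0.978, 0.208, -0.0, -0.0]
force: [-4.6, 2.9, 4.9]
gripper_width: 9.7
grip_force: 20.0
```

```bash
python3 -c "
from h import *
tf();"
```

```text
t 9.8 p [614.8 204.4 201.6] rot [[0.914, 0.406, -0.001], [0.406, -0.914, 0.0], [-0.001, -0.001, -1.0]] F [-4.58  2.9   4.94] M [0.6  0.69 0.  ] w 9.7 gf 20.0
tool F (x,y,z) [-3.01 -4.51 -4.94] th 23.954129843563308
```

>>> move_arm(increments=[-0.3,1.5,0,1,-1,-0.4,3,0,2,-1,-0.4,3,0,2,-1,-0.4,3,0,2,-1])

```text
time: 10.3
position: [615.8, 201.7, 201.6]
ee_rot: [0.982, 0.191, -0.0, -0.0]
force: [-2.2, 4.8, 5.5]
gripper_width: 8.9
grip_force: 20.0
```

```bash
python3 -c "
from h import *
tf();"
```

```text
t 10.3 p [615.8 201.7 201.6] rot [[0.927, 0.374, -0.001], [0.374, -0.927, 0.001], [-0.0, -0.001, -1.0]] F [-2.2   4.84  5.46] M [0.95 0.57 0.11] w 8.9 gf 20.0
tool F (x,y,z) [-0.23 -5.32 -5.46] th 21.96402083050306
```

>>> move_arm(increments=[0,1.5,0,0.5,-1,0,2.5,0,1,-1,0,2.5,0,1,-1,0,2.5,0,1,-1])

```text
time: 10.8
position: [616.5, 199.7, 201.6]
ee_rot: [0.983, 0.182, -0.0, -0.001]
force: [-5.2, 6.6, 5.3]
gripper_width: 9.2
grip_force: 20.0
```

```bash
python3 -c "
from h import *
tf();"
```

```text
t 10.8 p [616.5 199.7 201.6] rot [[0.934, 0.358, -0.001], [0.358, -0.934, 0.001], [-0.001, -0.001, -1.0]] F [-5.15  6.57  5.31] M [1.29 0.85 0.04] w 9.2 gf 20.0
tool F (x,y,z) [-2.46 -7.99 -5.29] th 20.961697950884833
```

>>> move_arm(increments=[0,0,0,0,-1,0,0,0,0,-1,0,0,0,0,-1,0,0,0,0,-1,0,0,0,0,-1])

```text
time: 11.42
position: [616.5, 199.7, 201.6]
ee_rot: [0.983, 0.182, -0.0, -0.001]
force: [-5.0, 7.5, 4.7]
gripper_width: 9.4
grip_force: 20.0
```

```bash
python3 -c "
from h import *
tf();"
```

```text
t 11.43 p [616.5 199.7 201.6] rot [[0.934, 0.358, -0.001], [0.358, -0.934, 0.001], [-0.001, -0.001, -1.0]] F [-5.    7.53  4.7 ] M [1.29 0.84 0.  ] w 9.4 gf 20.0
tool F (x,y,z) [-1.97 -8.83 -4.69] th 20.96287605432596
```

>>> move_arm(increments=[0,-2,0,0,-1,0,-3,0,0,-0.5,0,-3,0,0,-0.2,0,-3,0,0,-0.2,0,-3,-10,0,-0.2,0,-3,-50,0,-0.2,0,-3,-90,0,-0.2,0,-3,-90,0,-0.2])

```text
time: 12.42
position: [617.6, 202.2, 295.8]
ee_rot: [0.983, 0.182, 0.003, -0.0]
force: [0.6, 0.4, -0.6]
gripper_width: 36.4
grip_force: 0.0
```

```bash
python3 - <<'E'
from h import *
st()
optics.read_camera('wrist')
for q,z in [('blue_tip',216),('blue_hook',190)]:
    for x in nets.pinpoint('wrist',q)[:2]: print(q,x['pixel'],x['conf'],at_z('wrist',x['pixel'],z))
im,d=optics.read_camera('wrist'); cv2.imwrite('pics/w2.png',im)
plan([(625,20,320,21,4),(625,-150,320,15,3),(625,-249,310,13,2)])
E
```

```text
t 12.43 p [617.6 202.2 295.8] rot [[0.934, 0.358, 0.006], [0.358, -0.934, 0.002], [0.006, 0.001, -1.0]] F [ 0.58  0.38 -0.61] M [ 0.05 -0.03  0.01] w 36.4 gf 0.0
blue_tip [269.2, 219.8] 0.92 [613.5434329  207.69407816 216.        ]
-14.0,43.0,-7.0,-0.0
-28.0,87.0,-15.0,-0.0
-42.0,130.0,-22.0,-0.0
-56.0,173.0,-29.0,-0.0
-76.0,226.0,-29.0,2.0
-97.0,279.0,-29.0,4.0
-117.0,332.0,-29.0,6.0
-135.0,378.0,-24.0,7.0
-153.0,424.0,-19.0,8.0
```

>>> move_arm(increments=[-14,43,-7,0,0.2,-28,87,-15,0,0.2,-42,130,-22,0,0.2,-56,173,-29,0,0.2,-76,226,-29,2,0.2,-97,279,-29,4,0.2,-117,332,-29,5,0.2,-135,378,-24,5,0.2,-153,424,-9,5,0.2,-153,424,0,5,0.2,-153,424,0,5,0.2])

```text
time: 14.0
position: [624.3, -248.3, 289.9]
ee_rot: [0.99, 0.139, -0.001, -0.001]
force: [0.5, 0.6, 0.0]
gripper_width: 54.9
grip_force: 0.0
```

```bash
python3 - <<'E'
from h import *
st()
im,d=optics.read_camera('wrist'); cv2.imwrite('pics/w3.png',im)
for q,z in [('green_tip',216),('logger_grip',222),('logger_eye',194),('green_hook',190)]:
    for x in nets.pinpoint('wrist',q)[:1]: print(q,x['pixel'],x['conf'],at_z('wrist',x['pixel'],z))
P=None
m=nets.outline_of('wrist','logger_grip')
hsv=cv2.cvtColor(im,cv2.COLOR_BGR2HSV); o=(hsv[...,0]>3)&(hsv[...,0]<20)&(hsv[...,1]>150)&(d>0)
pts=np.array([at_depth('wrist',(u,v),d[v,u]) for v,u in np.argwhere(o)])
t=pts[(pts[:,2]>228)&(pts[:,2]<250)&(abs(pts[:,0]-625)<40)&(abs(pts[:,1]+250)<40)]
print(len(t),t.mean(0),np.percentile(t[:,2],[10,50,90]),cv2.minAreaRect(t[:,:2].astype(np.float32)))
E
```

```text
t 14.0 p [ 624.3 -248.3  289.9] rot [[0.961, 0.275, -0.003], [0.275, -0.961, 0.001], [-0.002, -0.002, -1.0]] F [0.49 0.58 0.05] M [ 0.03 -0.01 -0.04] w 54.9 gf 0.0
green_tip [278.5, 179.8] 0.71 [ 659.45055219 -239.74623622  216.        ]
logger_grip [278.5, 219.1] 0.66 [ 628.12707598 -248.85903298  222.        ]
logger_eye [281.1, 213.7] 0.56 [ 625.44144718 -252.53338662  194.        ]
green_hook [276.3, 281.7] 0.64 [ 552.42183553 -268.96694224  190.        ]
627 [ 628.33170356 -249.11272211  239.20961697] [236.5199361  239.95113443 240.8847479 ] ((627.1150512695312, -249.58181762695312), (16.276700973510742, 23.516380310058594), 17.10788917541504)
```

View pics/w3.png

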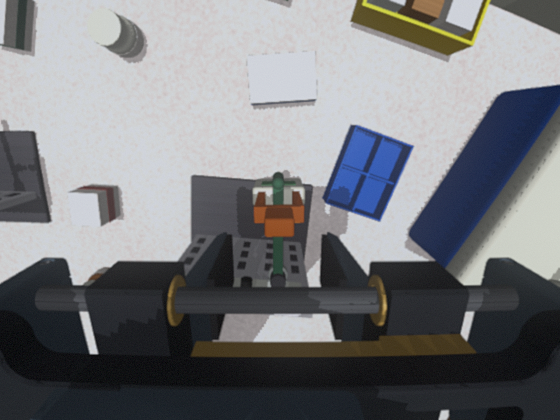

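The orange tab sits between the fingers at about (278,215), aligned with the bar. The green tip is at (278,180). I'll descend and grip the tab.

>>> move_arm(increments=[3,2,20,-1,0.2,3,2,50,-1,0.2,3,2,75,-1,0.2,3,2,81,-1,0.2,3,2,81,-1,0.2,3,2,81,-1,-1,3,2,81,-1,-1,3,2,81,-1,-1,3,2,81,-1,-1,3,2,81,-1,-1], force=30)

```text
time: 15.55
position: [628.6, -249.9, 211.0]
ee_rot: [0.989, 0.148, 0.0, 0.0]
force: [-0.9, 1.1, 4.3]
gripper_width: 23.6
grip_force: 30.0
```

```bash
python3 -c "
from h import *
tf();"
```

```text
t 15.55 p [ 628.6 -249.9  211. ] rot [[0.956, 0.292, 0.0], [0.292, -0.956, -0.0], [0.0, 0.0, -1.0]] F [-0.85  1.11  4.31] M [ 0.14  0.25 -0.04] w 23.6 gf 29.97
tool F (x,y,z) [-0.49 -1.31 -4.32] th 16.999637232122147
```

>>> move_arm(increments=[0,0,-15,0,-1,0,0,-30,0,-1,0,0,-45,0,-1,0,0,-45,0,-1,0,0,-45,0,-1])

```text
time: 16.18
position: [628.3, -249.8, 255.4]
ee_rot: [0.989, 0.148, -0.0, -0.0]
force: [-0.1, 0.3, -1.3]
gripper_width: 23.8
grip_force: 30.0
```

```bash
python3 -c "
from h import *
tf();
nets
optics.read_camera('scene')
im,d=optics.read_camera('scene'); cv2.imwrite('pics/s1.png',cv2.resize(im[140:340,120:400],(784,560)))
x=nets.pinpoint('scene','logger_eye'); print([(a['pixel'],a['conf']) for a in x[:2]]); print(proj('scene',(626,-250,238)))
"
```

```text
t 16.18 p [ 628.3 -249.8  255.4] rot [[0.956, 0.292, -0.0], [0.292, -0.956, 0.0], [-0.0, -0.0, -1.0]] F [-0.06  0.32 -1.31] M [-0.03 -0.01  0.04] w 23.8 gf 29.96
tool F (x,y,z) [ 0.03 -0.32  1.31] th 16.999476319295717
[([225.1, 240.6], 0.63)]
[223.45730496 239.17188795]
```

View pics/s1.png

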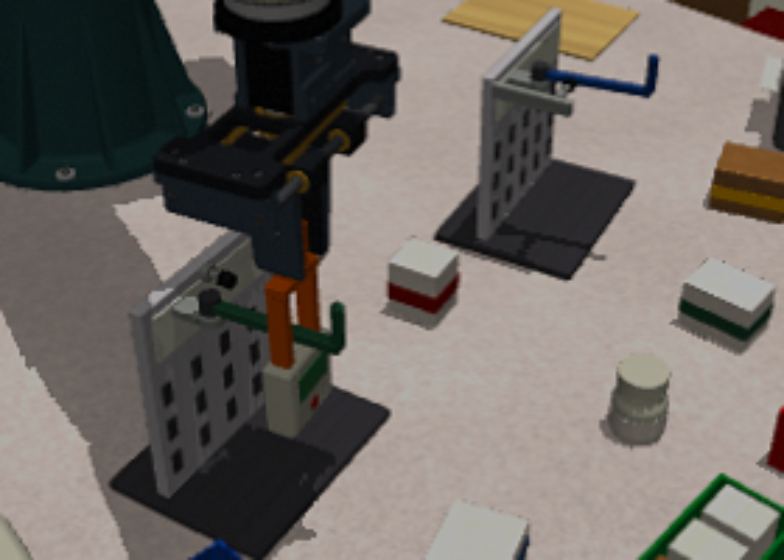

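The logger is raised, with the bar running through its window below the bridge and the case clear of the bar. Next I slide it out past the green tip and carry it to the blue hook.

```bash
python3 - <<'E'
from h import *
plan([(705,-227,255.4,17,4),(657,227,255.4,24,12)])
E
```

```text
20.0,0.0,-0.0,-0.0
40.0,0.0,-0.0,-0.0
60.0,0.0,-0.0,-0.0
80.0,1.0,-0.0,-0.0
87.0,-37.0,-0.0,-1.0
95.0,-74.0,-0.0,-1.0
102.0,-111.0,-0.0,-2.0
109.0,-149.0,-0.0,-2.0
116.0,-186.0,-0.0,-3.0
124.0,-223.0,-0.0,-4.0
131.0,-261.0,-0.0,-4.0
138.0,-298.0,-0.0,-5.0
145.0,-335.0,-0.0,-5.0
153.0,-373.0,-0.0,-6.0
160.0,-410.0,-0.0,-6.0
167.0,-448.0,-0.0,-7.0
```

>>> move_arm(increments=[20,0,0,0,-1,40,0,0,0,-1,60,1,0,0,-1,80,1,0,0,-1,80,1,0,0,-1,87,-37,0,-1,-1,95,-74,0,-1,-1,102,-111,0,-2,-1,109,-149,0,-2,-1,116,-186,0,-3,-1,124,-223,0,-4,-1,131,-261,0,-4,-1,138,-298,0,-5,-1,145,-335,0,-5,-1,153,-373,0,-6,-1,160,-410,0,-6,-1,167,-448,0,-7,-1,167,-448,0,-7,-1,167,-448,0,-7,-1])

```text
time: 18.7
position: [657.1, 226.9, 255.5]
ee_rot: [0.978, 0.208, -0.0, 0.0]
force: [0.1, 0.3, -1.8]
gripper_width: 24.2
grip_force: 30.0
```

```bash
python3 - <<'E'
from h import *
st()
for c in ['wrist','scene','top']:
    im,d=optics.read_camera(c); cv2.imwrite(f'pics/{c}4.png',im)
    for q,z in [('blue_tip',216),('blue_hook',190),('logger_eye',238),('green_tip',216)]:
        for x in nets.pinpoint(c,q)[:1]: print(c,q,x['pixel'],x['conf'],at_z(c,x['pixel'],z))
E
```

```text
t 18.7 p [657.1 226.9 255.5] rot [[0.914, 0.407, -0.0], [0.407, -0.914, -0.0], [-0.0, 0.0, -1.0]] F [ 0.12  0.32 -1.83] M [-0.01  0.05  0.02] w 24.2 gf 29.97
wrist logger_eye [277.8, 251.7] 0.81 [653.6427772  223.91648211 238.        ]
wrist green_tip [331.7, 141.6] 0.62 [735.62969341 219.47644782 216.        ]
scene blue_tip [351.7, 164.2] 0.7 [616.80111629 204.16764121 216.        ]
scene blue_hook [311.1, 166.9] 0.78 [521.38322488 160.81898463 190.        ]
scene logger_eye [373.2, 160.0] 0.73 [665.39009046 224.03052828 238.        ]
scene green_tip [240.2, 253.6] 0.6 [ 660.11755116 -240.54148491  216.        ]
top blue_tip [188.7, 185.2] 0.75 [615.69789958 213.13319281 216.        ]
top blue_hook [209.0, 233.5] 0.64 [518.73491039 167.5733041  190.        ]
top logger_eye [181.2, 166.7] 0.86 [648.8174374 226.438717  238.       ]
top green_tip [400.4, 175.2] 0.56 [ 655.41556326 -231.92029522  216.        ]
```

>>> move_arm(increments=[-5,2,0,0,-1,-20,2,0,0,-1,-35,2,0,0,-1,-50,1.5,0,0,-1,-65,1,0,0,-1,-80,1,0,0,-1,-80,1,0,0,-1])

```text
time: 20.32
position: [583.7, 193.5, 255.8]
ee_rot: [0.978, 0.208, 0.0, 0.0]
force: [-0.5, 0.6, -1.1]
gripper_width: 24.0
grip_force: 30.0
```

```bash
python3 - <<'E'
from h import *
tf()
im,d=optics.read_camera('scene'); cv2.imwrite('pics/s5.png',cv2.resize(im[100:250,260:460],(800,600)))
E
```

```text
t 20.32 p [583.7 193.5 255.8] rot [[0.914, 0.407, 0.0], [0.407, -0.914, 0.0], [0.0, 0.0, -1.0]] F [-0.53  0.64 -1.15] M [-0.03 -0.    0.01] w 24.0 gf 29.97
tool F (x,y,z) [-0.23 -0.8   1.15] th 23.995093864481706
```

View pics/s5.png

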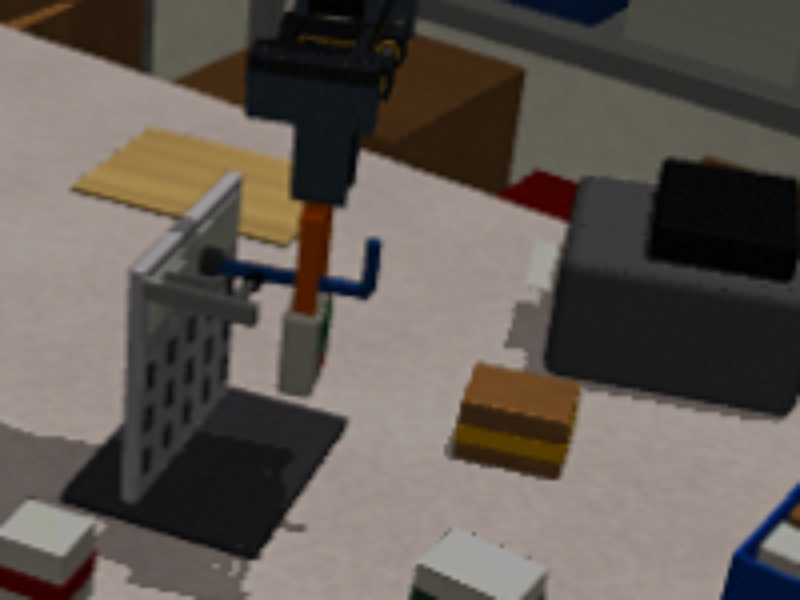

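The logger straddles the blue bar between the stop and the tip, with the bar passing through the window. Now I lower it gently.

>>> move_arm(increments=[0,0,10,0,-1,0,0,22,0,-1,0,0,33,0,-1,0,0,40,0,-1,0,0,42,0,-1,0,0,43,0,-1,0,0,44,0,-1,0,0,44,0,-1])

```text
time: 21.38
position: [584.6, 193.9, 211.8]
ee_rot: [0.978, 0.208, 0.0, -0.0]
force: [-0.3, -0.3, -1.0]
gripper_width: 24.1
grip_force: 30.0
```

```bash
python3 - <<'E'
from h import *
tf()
E
```

```text
t 21.38 p [584.6 193.9 211.8] rot [[0.914, 0.407, 0.0], [0.407, -0.914, 0.0], [0.0, 0.0, -1.0]] F [-0.31 -0.33 -1.03] M [0.   0.02 0.  ] w 24.1 gf 29.97
tool F (x,y,z) [-0.42  0.17  1.03] th 24.003285962796554
```

Not quite seated yet; I'll go down 2 mm more.

>>> move_arm(increments=[0,0,0.7,0,-1,0,0,1.4,0,-1,0,0,1.4,0,-1])

```text
time: 21.75
position: [584.7, 194.0, 211.0]
ee_rot: [0.978, 0.208, 0.0, -0.0]
force: [-2.8, -1.4, 6.5]
gripper_width: 23.8
grip_force: 30.0
```

```bash
python3 - <<'E'
from h import *
tf()
E
```

```text
t 21.75 p [584.7 194.  211. ] rot [[0.914, 0.407, 0.0], [0.407, -0.914, 0.0], [0.0, 0.0, -1.0]] F [-2.79 -1.42  6.48] M [-0.2   0.57 -0.02] w 23.8 gf 29.99
tool F (x,y,z) [-3.12  0.17 -6.48] th 24.002766378690882
```

>>> move_arm(increments=[0,0,-0.6,0,-1,0,0,-0.6,0,-0.3,0,0,-0.6,0,0.1,0,0,-0.6,0,0.1,0,0,-0.6,0,0.1,0,0,-0.6,0,0.1,0,0,-15,0,0.1,0,0,-45,0,0.1,0,0,-90,0,0.1,0,0,-90,0,0.1])

```text
time: 23.0
position: [586.2, 194.4, 305.0]
ee_rot: [0.978, 0.208, 0.003, -0.0]
force: [-0.1, -0.3, -0.4]
gripper_width: 50.2
grip_force: 0.0
```

```bash
python3 - <<'E'
from h import *
st()
for c in ['wrist','scene']:
  im,d=optics.read_camera(c); cv2.imwrite(f'pics/{c}6.png',im)
  for q,z in [('blue_tip',216),('blue_hook',190),('logger_eye',194),('logger_grip',222)]:
    for x in nets.pinpoint(c,q)[:1]: print(c,q,x['pixel'],x['conf'],at_z(c,x['pixel'],z))
a=cv2.imread('pics/wrist6.png')[60:360,100:460]; b=cv2.resize(im[100:250,260:440],(360,300))
cv2.imwrite('pics/c6.png',np.hstack([a,b]))
plan([(600,100,310,24,2),(630,-100,310,15,5),(660,-239,280,13,4)])
E
```

```text
t 23.0 p [586.2 194.4 305. ] rot [[0.914, 0.407, 0.006], [0.407, -0.914, 0.002], [0.006, 0.001, -1.0]] F [-0.07 -0.35 -0.36] M [-0.02  0.05 -0.02] w 50.2 gf 0.0
wrist blue_tip [276.7, 181.9] 0.63 [613.74223874 206.74927266 216.        ]
wrist blue_hook [274.2, 272.9] 0.98 [519.21485258 167.5104712  190.        ]
wrist logger_eye [275.3, 216.1] 0.75 [578.03226115 192.39887153 194.        ]
wrist logger_grip [275.6, 221.4] 0.97 [581.67999891 193.64625047 222.        ]
scene blue_tip [354.6, 162.4] 0.54 [616.85535491 217.59606187 216.        ]
scene blue_hook [313.3, 170.0] 0.46 [535.85265945 151.3593815  190.        ]
scene logger_eye [338.8, 169.7] 0.66 [587.63564637 191.88836154 194.        ]
scene logger_grip [286.8, 347.4] 0.72 [ 872.92522825 -357.09226501  222.        ]
-12.0,46.0,-5.0,-0.0
-24.0,92.0,-10.0,-0.0
-35.0,131.0,-10.0,2.0
-45.0,170.0,-10.0,4.0
-56.0,209.0,-10.0,5.0
-67.0,248.0,-10.0,7.0
-78.0,287.0,-10.0,9.0
-85.0,322.0,-3.0,9.0
-92.0,357.0,5.0,10.0
-100.0,391.0,12.0,10.0
-107.0,426.0,20.0,11.0
```

View pics/c6.png

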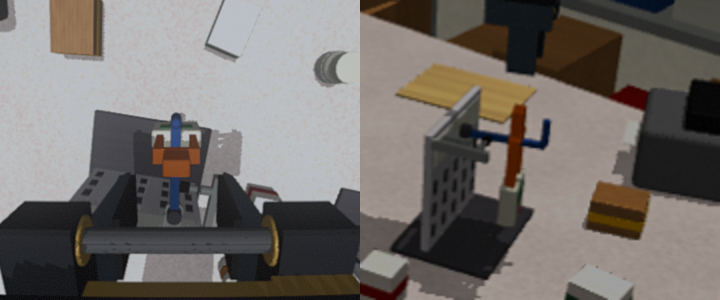

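The logger hangs straight on the blue bar about 66 mm from the hinge, and the gripper is clear. Now to the green tip.

>>> move_arm(increments=[-12,46,-5,0,-0.3,-24,92,-10,0,-0.3,-35,131,-10,2,-0.3,-45,170,-10,4,-0.3,-56,209,-10,5,-0.3,-67,248,-10,7,-0.3,-78,287,-10,8,-0.3,-85,322,-3,8,-0.3,-92,357,15,8,-0.3,-100,391,30,8,-0.3,-107,426,45,8,-0.3,-107,426,45,8,-0.3])

```text
time: 25.0
position: [659.5, -240.5, 253.4]
ee_rot: [0.99, 0.138, -0.001, -0.001]
force: [-0.2, 0.1, -0.3]
gripper_width: 31.8
grip_force: 0.0
```

```bash
python3 - <<'E'
from h import *
tf()
optics.read_camera('wrist')
for q,z in [('green_tip',216),('green_hook',190)]:
    for x in nets.pinpoint('wrist',q)[:2]:
        p=at_z('wrist',x['pixel'],z); print(q,x['pixel'],x['conf'],p)
        if q=='green_tip': plan([(p[0],p[1],201,16,1)],nd=1)
E
```

```text
t 25.0 p [ 659.5 -240.5  253.4] rot [[0.962, 0.274, -0.002], [0.274, -0.962, 0.001], [-0.002, -0.001, -1.0]] F [-0.16  0.15 -0.26] M [ 0.07  0.   -0.03] w 31.8 gf 0.0
tool F (x,y,z) [-0.11 -0.19  0.26] th 15.885283512261502
green_tip [280.0, 237.0] 0.79 [ 658.83402019 -241.76798961  216.        ]
-1.8,2.6,54.0,-0.0
green_hook [273.3, 335.8] 0.97 [ 550.03200657 -266.76573889  190.        ]
```

>>> move_arm(increments=[-1.5,2,20,0,-0.3,-1.5,2,40,0,-0.3,-1.5,2,53,0,-0.3,-1.5,2,53,0,-0.3,-1.5,2,53,0,-1,-1.5,2,53,0,-1,-1.5,2,53,0,-1,-1.5,2,53,0,-1], force=15)

```text
time: 26.15
position: [659.5, -241.1, 202.8]
ee_rot: [0.99, 0.139, 0.0, 0.0]
force: [0.2, 1.2, 3.6]
gripper_width: 9.3
grip_force: 15.0
```

```bash
python3 - <<'E'
from h import *
s=tf()
h=np.array([553.5,-268.5]); p=np.array(s['position'][:2]); r=p-h; a0=np.degrees(np.arctan2(r[1],r[0])); L=np.hypot(*r); print('a0',a0,L)
M=R.from_quat(s['ee_rot']).as_matrix(); t0=np.degrees(np.arctan2(M[1,0],M[0,0]))
w=[(h[0]+L*np.cos(np.radians(a)),h[1]+L*np.sin(np.radians(a)),s['position'][2],t0+a-a0,1) for a in np.arange(a0+6,a0+66.1,6)]
plan(w,nd=1)
E
```

```text
t 26.15 p [ 659.5 -241.1  202.8] rot [[0.961, 0.276, 0.001], [0.276, -0.961, -0.0], [0.001, 0.0, -1.0]] F [0.21 1.23 3.6 ] M [ 0.39 -0.1  -0.03] w 9.3 gf 15.0
tool F (x,y,z) [ 0.54 -1.12 -3.6 ] th 15.998798935535678
a0 14.476325042101875 109.44830580807162
-0.3,-11.5,-0.0,-6.0
-1.8,-22.8,-0.0,-12.0
-4.5,-34.0,-0.0,-18.0
-8.3,-44.8,-0.0,-24.0
-13.2,-55.1,-0.0,-30.0
-19.2,-64.9,-0.0,-36.0
-26.2,-74.0,-0.0,-42.0
-34.0,-82.3,-0.0,-48.0
-42.7,-89.7,-0.0,-54.0
-52.2,-96.2,-0.0,-60.0
-62.3,-101.7,-0.0,-66.0
```

>>> move_arm(increments=[-0.4,-11,-0.5,-6,-1,-1.9,-21.9,-0.5,-12,-1,-4.6,-32.5,-0.5,-18,-1,-8.4,-42.9,-0.5,-24,-1,-13.2,-52.7,-0.5,-30,-1,-19,-62,-0.5,-36,-1,-19,-62,-0.5,-36,-1])

```text
time: 27.02
position: [623.6, -186.3, 202.9]
ee_rot: [0.899, 0.438, 0.0, -0.0]
force: [1.0, 5.1, 0.8]
gripper_width: 9.6
grip_force: 15.0
```

```bash
python3 - <<'E'
from h import *
s=tf()
E
```

```text
t 27.02 p [ 623.6 -186.3  202.9] rot [[0.616, 0.788, 0.0], [0.788, -0.616, 0.0], [0.0, -0.0, -1.0]] F [1.05 5.05 0.76] M [ 0.86 -0.18 -0.04] w 9.6 gf 15.0
tool F (x,y,z) [ 4.63 -2.29 -0.76] th 51.97793132594647
```

>>> move_arm(increments=[0.4,-11,0,-6,-1,-0.7,-21.9,0,-12,-1,-3,-32.5,0,-18,-1,-6.6,-42.9,0,-24,-1,-9.5,-49.5,0,-28,-1,-9.5,-49.5,0,-28,-1])

```text
time: 27.78
position: [578.5, -164.8, 202.8]
ee_rot: [0.767, 0.642, -0.001, 0.0]
force: [-3.8, -6.9, 0.8]
gripper_width: 9.2
grip_force: 15.0
```

```bash
python3 - <<'E'
from h import *
s=tf()
a=np.array([[659.5,-241.1],[623.6,-186.3],list(s['position'][:2])])
A=np.c_[2*a,np.ones(3)]; x=np.linalg.solve(A,(a**2).sum(1)); print(x[:2], np.sqrt(x[2]+x[:2]@x[:2]))
r=a[2]-[557,-268.5]; print(np.degrees(np.arctan2(r[1],r[0])),np.hypot(*r))
E
```

```text
t 27.77 p [ 578.5 -164.8  202.8] rot [[0.175, 0.984, -0.001], [0.984, -0.175, -0.001], [-0.002, -0.0, -1.0]] F [-3.76 -6.87  0.83] M [-1.06  0.51  0.04] w 9.2 gf 15.0
tool F (x,y,z) [-7.43 -2.5  -0.82] th 79.89870421336057
[ 556.34034534 -269.52165333] 107.00329306978078
78.2877526713705 105.868104871566
```

>>> move_arm(increments=[-1.2,-4,0,-2,-1,-1.6,-8,0,-4,-1,-1.6,-10,0,-5,-1,-1.6,-10,0,-5,-1])

```text
time: 28.28
position: [569.0, -163.5, 202.9]
ee_rot: [0.738, 0.675, 0.0, -0.0]
force: [0.7, 5.7, 2.4]
gripper_width: 9.5
grip_force: 15.0
```

```bash
python3 -c "
from h import *
tf();"
```

```text
t 28.27 p [ 569.  -163.5  202.9] rot [[0.09, 0.996, 0.0], [0.996, -0.09, 0.001], [0.001, -0.0, -1.0]] F [0.74 5.72 2.37] M [ 0.89 -0.13 -0.06] w 9.5 gf 15.0
tool F (x,y,z) [ 5.77  0.23 -2.36] th 84.83677610141633
```

>>> move_arm(increments=[0.6,-2,0,-1,-1,0.7,-4,0,-2,-1,0.7,-4,0,-2,-1])

```text
time: 28.65
position: [564.8, -163.0, 202.9]
ee_rot: [0.725, 0.688, -0.0, 0.0]
force: [0.3, -4.4, 0.4]
gripper_width: 9.3
grip_force: 15.0
```

```bash
python3 -c "
from h import *
tf();"
```

```text
t 28.65 p [ 564.8 -163.   202.9] rot [[0.053, 0.999, 0.0], [0.999, -0.053, -0.001], [-0.001, 0.0, -1.0]] F [ 0.34 -4.43  0.39] M [-0.74 -0.11  0.05] w 9.3 gf 15.0
tool F (x,y,z) [-4.4   0.58 -0.38] th 86.98828959432782
```

>>> move_arm(increments=[-0.4,-2,0,-1,-1,-0.6,-4,0,-2,-1,-0.6,-4,0,-2,-1])

```text
time: 29.02
position: [560.6, -162.9, 202.8]
ee_rot: [0.713, 0.701, -0.0, -0.0]
force: [-0.1, 1.3, 3.6]
gripper_width: 9.6
grip_force: 15.0
```

```bash
python3 -c "
from h import *
tf();"
```

```text
t 29.02 p [ 560.6 -162.9  202.8] rot [[0.017, 1.0, -0.0], [1.0, -0.017, 0.0], [0.0, -0.0, -1.0]] F [-0.1   1.27  3.58] M [-0.05 -0.02  0.05] w 9.6 gf 15.0
tool F (x,y,z) [ 1.27 -0.12 -3.58] th 89.02099939491384
```

>>> move_arm(increments=[0,-2,0,-1,-1,0,-4,0,-2,-1,0,-4,0,-2,-1])

```text
time: 29.4
position: [556.6, -162.8, 202.8]
ee_rot: [0.701, 0.713, -0.0, -0.0]
force: [0.2, 0.4, 3.8]
gripper_width: 9.1
grip_force: 15.0
```

```bash
python3 -c "
from h import *
tf();"
```

```text
t 29.4 p [ 556.6 -162.8  202.8] rot [[-0.018, 1.0, -0.0], [1.0, 0.018, 0.0], [0.0, -0.0, -1.0]] F [0.23 0.44 3.78] M [ 0.19 -0.05  0.03] w 9.1 gf 15.0
tool F (x,y,z) [ 0.43  0.23 -3.78] th 91.02042077761303
```

>>> move_arm(increments=[0,-2,0,-1,-1,-0.1,-4,0,-2,-1,-0.1,-4,0,-2,-1])

```text
time: 29.78
position: [552.6, -163.0, 202.8]
ee_rot: [0.688, 0.725, -0.0, -0.0]
force: [-0.7, 2.5, 4.7]
gripper_width: 9.0
grip_force: 15.0
```

```bash
python3 -c "
from h import *
tf();"
```

```text
t 29.77 p [ 552.6 -163.   202.8] rot [[-0.053, 0.999, -0.0], [0.999, 0.053, 0.0], [0.0, -0.0, -1.0]] F [-0.74  2.46  4.66] M [ 0.42 -0.04 -0.01] w 9.0 gf 15.0
tool F (x,y,z) [ 2.5  -0.61 -4.66] th 93.01912794060426
```

>>> move_arm(increments=[0.2,-2,0,-1,-1,0.2,-4,0,-2,-1,0.2,-4,0,-2,-1])

```text
time: 30.15
position: [548.6, -163.2, 202.7]
ee_rot: [0.675, 0.737, -0.0, -0.0]
force: [0.6, -0.4, 3.8]
gripper_width: 9.6
grip_force: 15.0
```

```bash
python3 -c "
from h import *
tf();"
```

```text
t 30.15 p [ 548.6 -163.2  202.7] rot [[-0.088, 0.996, -0.0], [0.996, 0.088, -0.0], [-0.0, -0.0, -1.0]] F [ 0.6  -0.37  3.84] M [ 0.02 -0.1   0.05] w 9.6 gf 15.0
tool F (x,y,z) [-0.42  0.56 -3.84] th 95.02234692402693
```

>>> move_arm(increments=[-0.1,-2,0,-1,-1,-0.2,-4,0,-2,-1,-0.2,-4,0,-2,-1])

```text
time: 30.52
position: [544.7, -163.6, 202.7]
ee_rot: [0.662, 0.749, -0.0, -0.0]
force: [-0.2, -0.2, 4.3]
gripper_width: 9.5
grip_force: 15.0
```

```bash
python3 -c "
from h import *
tf();"
```

```text
t 30.52 p [ 544.7 -163.6  202.7] rot [[-0.122, 0.993, -0.0], [0.993, 0.122, 0.0], [0.0, -0.0, -1.0]] F [-0.2  -0.2   4.26] M [ 0.21 -0.04  0.03] w 9.5 gf 15.0
tool F (x,y,z) [-0.18 -0.23 -4.26] th 97.01990781655279
```

>>> move_arm(increments=[0,-2,0,-1,-1,-0.1,-4,0,-2,-1,-0.1,-4,0,-2,-1])

```text
time: 30.9
position: [540.6, -164.2, 202.7]
ee_rot: [0.649, 0.761, -0.0, -0.0]
force: [-0.1, 2.7, 6.4]
gripper_width: 9.6
grip_force: 15.0
```

```bash
python3 -c "
from h import *
tf();"
```

```text
t 30.9 p [ 540.6 -164.2  202.7] rot [[-0.157, 0.988, -0.0], [0.988, 0.157, 0.0], [0.0, -0.0, -1.0]] F [-0.14  2.66  6.35] M [ 0.36 -0.07  0.04] w 9.6 gf 15.0
tool F (x,y,z) [ 2.65  0.28 -6.35] th 99.02103534266043
```

>>> move_arm(increments=[0.3,-2,-0.4,-1,-1,0.3,-4,-0.4,-2,-1,0.3,-4,-0.4,-2,-1])

```text
time: 31.28
position: [536.7, -164.8, 202.9]
ee_rot: [0.636, 0.772, -0.0, 0.0]
force: [2.1, -4.3, -2.2]
gripper_width: 9.4
grip_force: 15.0
```

```bash
python3 -c "
from h import *
tf();"
```

```text
t 31.27 p [ 536.7 -164.8  202.9] rot [[-0.192, 0.981, -0.0], [0.981, 0.192, -0.0], [-0.0, -0.0, -1.0]] F [ 2.13 -4.34 -2.16] M [-0.73 -0.69  0.  ] w 9.4 gf 15.0
tool F (x,y,z) [-4.67  1.26  2.16] th 101.05139471529426
```

>>> move_arm(increments=[-0.5,-1.5,0,-1,-1,-0.6,-3,0,-1.5,-1,-0.6,-3,0,-1.5,-1])

```text
time: 31.65
position: [534.1, -165.5, 203.0]
ee_rot: [0.626, 0.78, 0.0, -0.0]
force: [6.2, 0.9, -3.4]
gripper_width: 8.9
grip_force: 15.0
```

```bash
python3 -c "
from h import *
tf();"
```

```text
t 31.65 p [ 534.1 -165.5  203. ] rot [[-0.217, 0.976, 0.0], [0.976, 0.217, 0.001], [0.001, 0.0, -1.0]] F [ 6.23  0.88 -3.43] M [ 0.25 -1.09  0.06] w 8.9 gf 15.0
tool F (x,y,z) [-0.49  6.27  3.43] th 102.5439990168319
```

>>> move_arm(increments=[0,-0.8,0,0,-1,0,-1.4,0,-1,-1,0,-1.4,0,-1,-1])

```text
time: 32.02
position: [533.0, -165.7, 203.0]
ee_rot: [0.619, 0.786, 0.001, 0.0]
force: [7.7, 3.0, -4.1]
gripper_width: 9.4
grip_force: 15.0
```

```bash
python3 -c "
from h import *
tf();"
```

```text
t 32.02 p [ 533.  -165.7  203. ] rot [[-0.234, 0.972, 0.001], [0.972, 0.234, 0.001], [0.0, 0.001, -1.0]] F [ 7.74  2.99 -4.08] M [ 0.37 -1.48  0.04] w 9.4 gf 15.0
tool F (x,y,z) [1.09 8.22 4.09] th 103.5484526891241
```

>>> move_arm(increments=[0,0,0,0,-1,0,0,0,0,-1,0,0,0,0,-1,0,0,0,0,-1,0,0,0,0,-1,0,0,0,0,-1])

```text
time: 32.78
position: [533.0, -165.7, 203.0]
ee_rot: [0.619, 0.786, 0.0, 0.0]
force: [8.0, 1.6, -4.4]
gripper_width: 9.3
grip_force: 15.0
```

```bash
python3 -c "
from h import *
tf();"
```

```text
t 32.77 p [ 533.  -165.7  203. ] rot [[-0.234, 0.972, 0.001], [0.972, 0.234, 0.001], [0.0, 0.001, -1.0]] F [ 7.95  1.63 -4.39] M [ 0.41 -1.49  0.02] w 9.3 gf 15.0
tool F (x,y,z) [-0.27  8.11  4.4 ] th 103.53487658861003
```

>>> move_arm(increments=[0,0,0,0,-0.6,0,0,0,0,-0.3,0,0,0,0,-0.2,0,0,0,0,-0.2,0,0,0,0,-0.2,0,0,-10,0,-0.2,0,0,-50,0,-0.2,0,0,-90,0,-0.2,0,0,-90,0,-0.2,0,0,-90,0,-0.2])

```text
time: 34.02
position: [532.5, -165.9, 293.1]
ee_rot: [0.619, 0.785, 0.0, 0.0]
force: [-0.9, 0.3, 0.0]
gripper_width: 36.3
grip_force: 0.0
```

```bash
python3 - <<'E'
from h import *
st()
optics.read_camera('wrist')
for q,z in [('green_tip',216),('green_hook',190)]:
    for x in nets.pinpoint('wrist',q)[:1]: print(q,x['conf'],at_z('wrist',x['pixel'],z))
im,d=optics.read_camera('scene'); cv2.imwrite('pics/s9.png',cv2.resize(im[110:330,140:440],(800,586)))
E
```

```text
t 34.02 p [ 532.5 -165.9  293.1] rot [[-0.233, 0.972, 0.0], [0.972, 0.233, -0.0], [-0.0, 0.0, -1.0]] F [-0.92  0.28  0.03] M [ 0.02 -0.18  0.  ] w 36.3 gf 0.0
green_tip 0.79 [ 538.06464378 -165.16232955  216.        ]
```

View pics/s9.png

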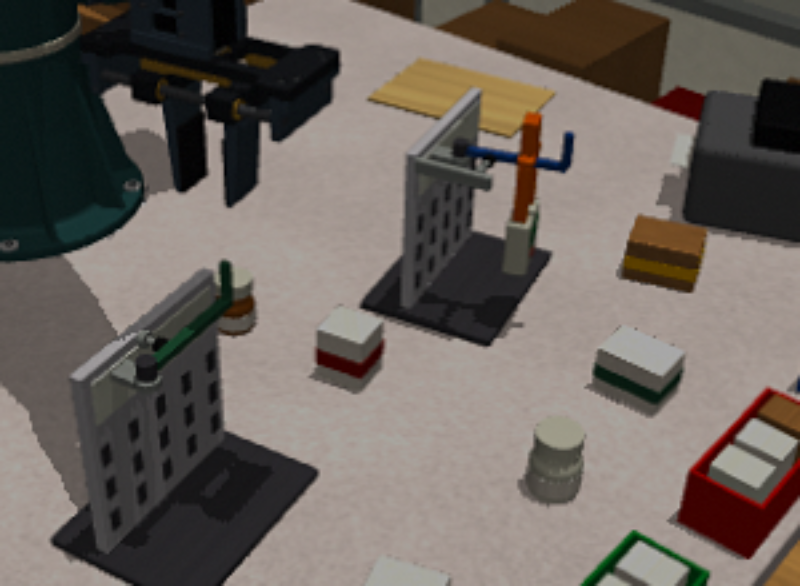

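The green hook is folded against its buffer, the logger hangs on the blue hook, and no bystander has moved. Handing in.

```bash
python3 -c "
from h import *
print(ctrl.close_job())"
```

```text
the job is handed in; nothing more can be done
None
```

The job is handed in but the verdict was not shown: the blue hook was held home at about 8–9 N, the logger hangs on it let go, the green hook was held on its buffer at about 8 N, and no bystander was visibly moved.

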